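# Arm the gripper test drive at its guarded switch

### The arm

A 6-joint arm with a two-finger parallel gripper is mounted at the origin on the work surface. World frame = base frame: x ahead of the robot, y to its left, z up, the work surface at z = 0. Lengths are in m, angles in rad, forces in N, time in s.
With the tool pointing down it reaches from about 0.375 to 0.9 m from the base axis. Payload 3.1 kg.
Tool frame: the origin (TCP) lies at the very end of the fingers, on their centre line; the grasp point (between the pads) lies 19 mm behind it; z points along the fingers, y is the line along which they close (so a half turn about z gives the same grasp; the last joint's range is limited). The gripper opens to 85 mm and grips with 20 to 120 N. Pads are 22 mm wide; open, the fingers measure 114 mm over their backs; the gripper's body (76 mm by 85 mm) begins 54 mm behind the grasp point. The pads swing forward as they close: fully open they stand 13 mm farther back than shut.
Start: joints at [-0.178, 0.527, 1.433, -0, 1.181, -0.178], TCP at [0.625, 0, 0.211] pointing down, gripper open.
Joint ranges: [-3.08, 3.08], [-0.75, 2.2], [0.22, 2.44], [-1.43, 4.57], [0, 2.65], [-2.85, 2.85]. Speed limits (rad/s): [2.79, 2.79, 3.14, 3.14, 3.14, 3.14].

### API

Orientations are given as a unit quaternion [x, y, z, w].
In Python, from station import manip gives the robot as it stands.
- The arm moves only by the shell command python3 -m handwheel 'ROWS' [FORCE]. ROWS is JSON, a list of rows, each a list of 7 numbers: the shift along the world's x, y, z in mm, then the turn, a rotation vector about the world's x, y, z in degrees, then the opening, from 0 (shut) to 1 (fully open). A call has exactly 10 rows; each row shifts and turns the commanded pose from where the row before left it; what a row does not reach is not made up. A row lasts 1/8 s, in which the tool goes at most 62.5 mm and 10.7 degrees, less where a joint would pass 70% of its speed; a pose out of reach is approached as far as the arm can. A call is refused whole if a number of a shift passes 62.5 or a number of a turn 10.7, either way. A call with a gripper value outside its range is refused whole. The fingers move at their own pace and stop on an object; FORCE is the grip in N (left out, the last holds). Time passes only in rows, so rows that do not move let the fingers close, or fill a call up. It gives the time, the measured TCP pose, the force, the opening and the grip force at its end, in the units of the state.
- manip.sense(): the state, without advancing time (a new reading comes with each control period).
- manip.snapshot(name): name is "scene" or "side" or "wrist"; returns the picture (480x640x3 uint8, red, green, blue); there is no depth.
- manip.get_calibration(name): a dict with "K" (3x3 intrinsics, pixels), "rvec" (rotation vector, rad) and "tvec" (3), from world to camera coordinates, as OpenCV has them. Camera axes: x right, y down, z forward; pixel columns grow to the right and rows downward; lengths in m; the calibration is good to about 2 mm. A picture is of the moment at which its call begins: read the wrist's pose just before it. get_calibration takes no time and is no camera call; for the wrist camera it gives the pose at the moment of the call.
- manip.sign_off(): hands the job in; it is judged then, once.
The state is a dict: "t": time; "q": joint angles; "qd": joint speeds; "tau": joint torques, N m; "tcp_pos": TCP position; "tool_rot": TCP orientation; "force": force on the tool from outside, world axes, zero at the start; "ft_torque": the same for the moment, N m; "finger_gap": opening from 0.0 (shut) to 1.0 (fully open); "gripper_force": force on a finger pad.
Only numpy, scipy, OpenCV 4.12 (cv2) and the standard library are available. Lean on these libraries where they do the work, as an engineer would, in place of code of your own. Each camera call takes 0.05 s, during which the arm holds its last target. There are 200 camera calls.

### The job

Arm the test drive at the switch console: with the fingertips, swing the sprung guard well up while the toggle beneath it is still off, and, with the guard held up, flip the toggle right over from the console's left to its right (left and right as seen facing the console's front, where the guard's lip is). Then take the fingers out so that the guard drops fully shut over the toggle, leaving it flipped. Grasp nothing, and leave the loose things on the bench where they lie.

Things in the scene. Friction and masses are not known exactly. Their poses are not given: they have to be found in the camera images.
- console: grey switch console fixed to the bench, 145 (x) x 190 (y) x 60 mm tall. Origin on the bench; its x axis points from the front (lip side) to the rear, y to its left, z up. The front face is at x = -50 mm, the rear at x = +95 mm; the flat black panel on top is 60 mm above the bench. The toggle's pivot is at (-25, 0, 60) mm. The guard covers x = -45 to +25 mm and y = -58 to +58 mm of the panel.
- guard (a joint): angle of the steel guard in rad: 0 shut, grows as the front edge swings up and to the rear, stop at 1.3. It is a bent plate hinged at its rear: hinge line along the console's y at (25, y, 66) mm; roof 49 mm above the hinge, roof and rear with clear windows; a front skirt hangs from the roof to the lip; the sides are mostly open. A spring and its weight shut it from any angle (1 to 3 N at the lip to raise it), so it must be held up.
- guard_lip (a point): middle of the lip line, the lower edge of the guard's front skirt: at (-45, 0, 84) mm in the console's frame when shut, that is 24 mm above the panel; 72 mm from the hinge line. The edge runs 116 mm along y. From it a flange 18 mm long flares forward and up at 45 degrees (its free edge at (-58, y, 97) mm when shut), so that a finger tilted 45 degrees (tip forward and down) fits flush beneath it from the front. Axes as the console's when shut; they turn with the guard.
- toggle (a joint): angle of the toggle in rad: 0 off, leaning 0.4 rad to the console's left (+y); 0.8 fully flipped, leaning 0.4 rad to the right (-y). It turns about the console's x axis, takes about 2 to 3 N at its tip and stays where it is left. It starts between 0 and 0.1.
- toggle_tip (a point): tip of the steel toggle lever, 30 mm from its pivot; the lever is 8 mm thick. Off: (-25, 12, 88) mm in the console's frame, fully flipped: (-25, -12, 88) mm.
- vise: small cast iron vise fixed to the bench, holding a bronze worm gear: 157 x 100 mm, 136 mm tall; origin on the bench under its base. It and the console change places. Not part of the job.
- jaw_liner: white acetal jaw liner, a grooved bar 22 x 75 x 15 mm, loose; origin on its underside, at the middle. Not part of the job.
- rod_eye: polished steel cylinder rod eye, 18 mm thick ring of 42 mm with a 16 mm shank, lying flat, 84 mm long, loose; origin on its underside, at the middle of the ring. Not part of the job.
- bracket: red anodised angle bracket 50 x 36 mm, 37 mm tall, loose; origin on its underside, at the middle. Not part of the job.
- bearing: steel bearing ring, 42 mm diameter, 14 mm tall, loose; origin on its underside, at the middle. Not part of the job.
- dowel_tray: black tray 70 x 100 x 20 mm with dowel pins, loose; origin on its underside, at the middle. Not part of the job.
Things that resemble listed ones, but are neither listed nor needed, are in the scene too. What is shaped like the console but green or turquoise is not meant.

How it is judged:
By the outcome, as a careful person would: the job done as asked, in the order asked, and still so for the second after the job is handed in, with the robot touching nothing.
It also fails if it takes over 38 s, if anything falls off the work surface, if the arm or the gripper's body presses on something with over 40 N, if the wrist force passes 120 N, or if a joint passes its speed limit or range.

## Working session

There is one attempt and no reset: what is moved stays moved. The work goes in short steps, Python scripts to look and compute and a shell command to move; the robot and the scene stay as the last step left them, time stands still between calls to the robot, and variables do not carry over. Pictures are saved under pics/ and viewed, at most 10 in all, crops included, and the job is handed in when it is done.

```bash
mkdir -p pics; ls
python3 - <<'E'
from station import manip
import cv2,numpy as np
for n in("scene","side"):
    im=manip.snapshot(n); cv2.imwrite(f"pics/{n}0.png",im[:,:,::-1])
    c=manip.get_calibration(n); R=cv2.Rodrigues(np.array(c["rvec"]))[0]; print(n,np.round(-R.T@np.array(c["tvec"]).ravel(),3),np.round(R[2],2),np.round(c["K"],0).tolist())
print(manip.sense())
E
```

```text
pics
scene [0.924 0.461 0.621] [-0.59 -0.56 -0.58] [[443.0, 0.0, 319.0], [0.0, 443.0, 236.0], [0.0, 0.0, 1.0]]
side [-0.009 -0.612  0.951] [ 0.36  0.51 -0.78] [[459.0, 0.0, 317.0], [0.0, 459.0, 240.0], [0.0, 0.0, 1.0]]
{'t': 0.1, 'q': array([-1.78500516e-01,  5.28338581e-01,  1.43377754e+00, -1.81939684e-05,
        1.18140178e+00, -1.78506806e-01]), 'qd': array([ 1.23837297e-03, -8.46036206e-04, -2.09363931e-03,  6.73694863e-05,
        8.74360713e-04,  7.12258952e-05]), 'tau': array([ 4.33945943e-04, -4.43301880e+01, -1.78587180e+01, -2.04061280e-04,
        3.88642526e-03,  1.10165692e-05]), 'tcp_pos': array([6.24317499e-01, 1.46860206e-04, 2.10351710e-01]), 'tool_rot': array([ 7.07101782e-01,  7.07111125e-01, -5.55912651e-04, -7.85922652e-04]), 'force': array([0.04168817, 0.01801387, 0.46507861]), 'ft_torque': array([ 0.00950312, -0.04855941, -0.01939533]), 'gripper_force': 0.0, 'finger_gap': 1.00352264767429}
```

View pics/scene0.png

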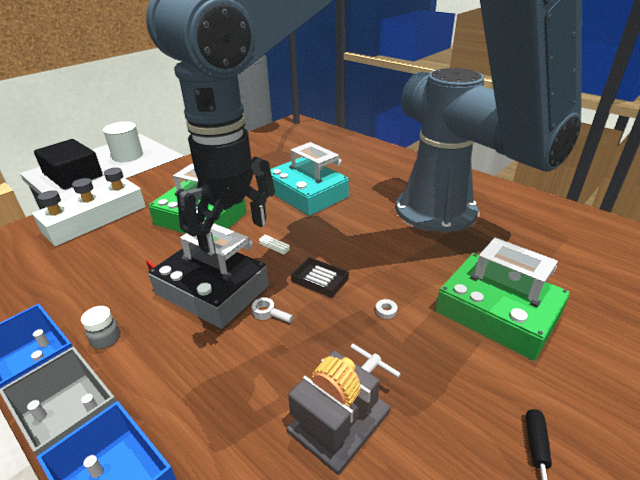

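View pics/side0.png

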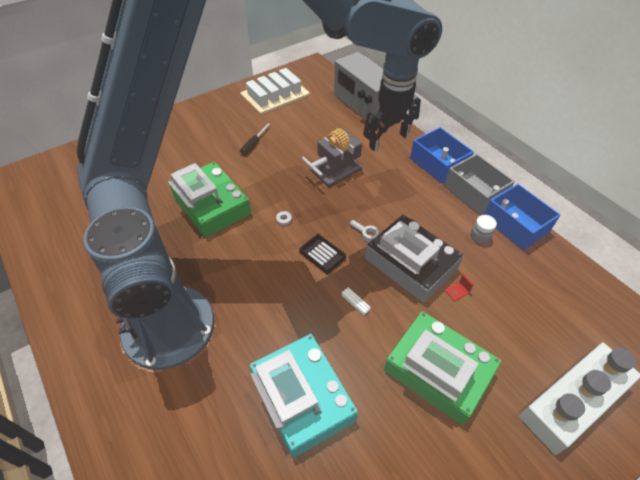

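Scene view candidates:
- Grey console with black panel: scene (210,275), side (413,258).
- Green consoles: scene (500,300) and (195,205), side (208,200) and (443,367).
- Turquoise console: scene (310,180), side (303,393).

I choose the grey one with the black panel, and will check it in a close crop.

Run:
```python
import cv2,numpy as np
a=cv2.imread("pics/scene0.png")[215:335,135:285]; b=cv2.imread("pics/side0.png")[205:310,350:480]
a=cv2.resize(a,(400*1,320),interpolation=cv2.INTER_CUBIC); 
from station import manip
w=manip.snapshot("wrist"); cv2.imwrite("pics/w0.png",w[:,:,::-1])
b=cv2.imread("pics/side0.png")[205:305,355:480]
b=cv2.resize(b,(400,320),interpolation=cv2.INTER_CUBIC)
w=cv2.resize(w[:,:,::-1],(352,264))
o=np.zeros((592,800,3),np.uint8);o[:320,:400]=a;o[:320,400:]=b;o[324:588,:352]=w
cv2.imwrite("pics/crop0.png",o)
```

```text
(no output)
```

View pics/crop0.png

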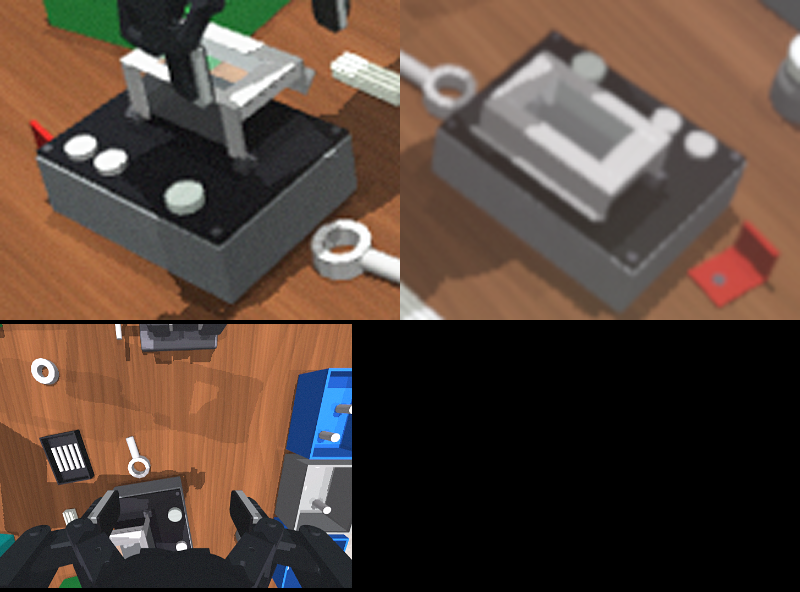

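```bash
cat > h.py <<'E'
from station import manip
import cv2,numpy as np
def ray(n,uv,z,c=None):
    c=c or manip.get_calibration(n); R=cv2.Rodrigues(np.array(c["rvec"]))[0]; o=-R.T@np.array(c["tvec"]).ravel()
    d=R.T@np.linalg.inv(np.array(c["K"]))@np.array([*uv,1.]); return o+d*(z-o[2])/d[2]
def proj(n,P):
    c=manip.get_calibration(n); return cv2.projectPoints(np.array(P,float).reshape(-1,1,3),np.array(c["rvec"]),np.array(c["tvec"]),np.array(c["K"]),None)[0].reshape(-1,2)
def fit(L,W):  # 2D rigid: W=R L+t
    L=np.array(L,float);W=np.array(W)[:,:2];a=(L-L.mean(0))@[1,1j];b=(W-W.mean(0))@[1,1j]
    th=np.angle((b*a.conj()).sum());R=np.array([[np.cos(th),-np.sin(th)],[np.sin(th),np.cos(th)]])
    t=W.mean(0)-R@L.mean(0);return th,t,(L@R.T+t-W)
E
python3 - <<'E'
from h import *
C=dict(FL=(-.05,.095),RL=(.095,.095),RR=(.095,-.095),FR=(-.05,-.095))
px=dict(side=dict(FL=(366,245.6),RL=(403.4,215),RR=(462.8,254),FR=(424.4,290)),scene=dict(RL=(222,306),RR=(149.3,274),FL=(268,271)))
for n in px:
    k=px[n]; im=cv2.imread(f"pics/{n}0.png"); g=cv2.cvtColor(im,6)
    p=np.array(list(k.values()),np.float32).reshape(-1,1,2); q=cv2.cornerSubPix(g,p.copy(),(4,4),(-1,-1),(3,50,.01)).reshape(-1,2)
    for nm,P in(("hand",p.reshape(-1,2)),("sub",q)):
        W=[ray(n,u,.06) for u in P]; th,t,r=fit([C[i] for i in k],W); print(n,nm,P.round(1).tolist(),np.degrees(th).round(2),t.round(4),(r*1000).round(1).tolist())
E
```

```text
side hand [[366.0, 245.60000610351562], [403.3999938964844, 215.0], [462.79998779296875, 254.0], [424.3999938964844, 290.0]] 9.67 [ 0.5543 -0.1903] [[-0.1, 4.5], [-0.3, 5.3], [-2.2, -4.1], [2.7, -5.7]]
side sub [[366.0, 245.60000610351562], [402.3999938964844, 213.89999389648438], [461.29998779296875, 255.10000610351562], [427.6000061035156, 289.20001220703125]] 10.36 [ 0.5549 -0.1902] [[-0.5, 3.8], [-1.3, 2.0], [4.9, -2.4], [-3.0, -3.4]]
scene hand [[222.0, 306.0], [149.3000030517578, 274.0], [268.0, 271.0]] 8.18 [ 0.5593 -0.1717] [[12.3, 5.5], [-1.8, -1.4], [-10.6, -4.1]]
scene sub [[222.0, 306.0], [148.60000610351562, 272.29998779296875], [268.0, 271.0]] 7.27 [ 0.5581 -0.173 ] [[12.8, 3.0], [-2.5, 1.4], [-10.3, -4.4]]
```

The crop confirms it: a grey body and black panel. The knobs are on the rear side (+x world) and the lip faces the robot (-x), so the console's yaw is about 9°. I'll get a better view with the wrist camera.

```bash
python3 - <<'E'
from h import *
from scipy.spatial.transform import Rotation as Ro
c=manip.get_calibration("wrist"); s=manip.sense(); R=cv2.Rodrigues(np.array(c["rvec"]))[0]; o=-R.T@np.array(c["tvec"]).ravel()
T=Ro.from_quat(s["tool_rot"]).as_matrix(); print("cam in tool",T.T@(o-s["tcp_pos"]),"axis",T.T@R[2],"right",T.T@R[0]); print(ray("wrist",(320,240),.06),c["K"][0])
E
python3 -m handwheel '[[10,-20,14,0,0,9.9,0],[10,-20,14,0,0,9.9,0],[10,-20,14,0,0,9.9,0],[10,-20,14,0,0,9.9,0],[10,-20,14,0,0,9.9,0],[10,-20,14,0,0,9.9,0],[10,-20,14,0,0,9.9,0],[5,-20,0,0,0,9.9,0],[0,-20,0,0,0,9.9,0],[0,0,0,0,0,9.9,0]]'
python3 - <<'E'
from h import *
w=manip.snapshot("wrist"); cv2.imwrite("pics/w1.png",w[:,:,::-1]);s=manip.sense();print(s["q"].round(2),s["tcp_pos"]);c=manip.get_calibration("wrist");print({k:np.array(v).round(4).tolist() for k,v in c.items()})
import pickle;pickle.dump({k:np.array(v) for k,v in c.items()},open("w1.pkl","wb"))
E
```

```text
cam in tool [ 7.28939129e-02 -4.95512374e-05 -1.63153355e-01] axis [-2.88966943e-01 -4.08829777e-04  9.57338989e-01] right [-2.46702691e-04  9.99999907e-01  3.52582336e-04]
[ 0.62628031 -0.01858305  0.06      ] [342.59321677   0.         317.57828569]
t: 1.4
tcp_pos: [0.6996, -0.1818, 0.3083]
tool_rot: [-0.08, 0.997, 0.0, -0.001]
force: [-0.0, 1.0, 0.2]
finger_gap: 0.003
gripper_force: 0.0
[-0.41  0.6   1.03 -0.    1.52 -2.14] [ 0.699591   -0.18093144  0.30828272]
{'K': [[342.5932, 0.0, 317.5783], [0.0, 342.5932, 243.0183], [0.0, 0.0, 1.0]], 'rvec': [-1.8982, -2.2391, -0.3318], 'tvec': [0.2934, -0.6978, 0.2828]}
```

View pics/w1.png

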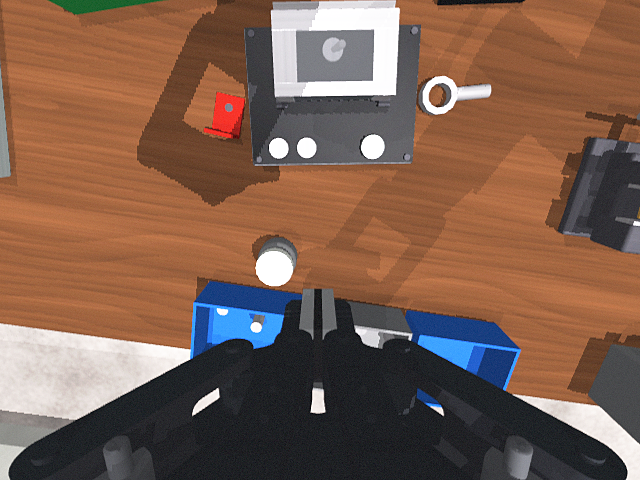

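The picture shows the grey console from above. Its panel corners are at about (246,27), (420,27), (411,162) and (253,163). The toggle shows through the window at (335,47), leaning to console-left. The gripper is shut.

Run:
```python
from h import *
import pickle
c=pickle.load(open("w1.pkl","rb")); g=cv2.imread("pics/w1.png",0)
p=np.array([(420,27),(411,162),(253,163),(246,27)],np.float32).reshape(-1,1,2)
q=cv2.cornerSubPix(g,p.copy(),(6,6),(-1,-1),(3,50,.01)).reshape(-1,2)
C=[(-.05,.095),(.095,.095),(.095,-.095),(-.05,-.095)]
for P in(p.reshape(-1,2),q):
    for z in(.055,.06,.065):
        th,t,r=fit(C,[ray("wrist",u,z,c) for u in P]); print(z,P.round(1).tolist(),np.degrees(th).round(2),t.round(4),(r*1000).round(1).tolist())
cc=np.array([[*k,.06] for k in C]); M=np.array([[np.cos(th),-np.sin(th),0],[np.sin(th),np.cos(th),0],[0,0,1]]); W=cc@M.T+np.array([*t,0]); print(proj("side",W).round(0).tolist(),proj("scene",W).round(0).tolist())
# two-view heights: rear corners wrist/side
c2=manip.get_calibration("side")
def P(c):return np.array(c["K"])@np.hstack([cv2.Rodrigues(np.array(c["rvec"]))[0],np.array(c["tvec"]).reshape(3,1)])
b=np.array([(366,245.6),(403.4,215),(462.8,254),(424.4,290)])
X=cv2.triangulatePoints(P(c),P(c2),p.reshape(-1,2).T.astype(float),b.T);print((X[:3]/X[3]).T.round(4))
```

```text
0.055 [[420.0, 27.0], [411.0, 162.0], [253.0, 163.0], [246.0, 27.0]] 9.64 [ 0.5577 -0.1879] [[-2.6, 1.8], [2.0, 1.6], [2.0, -1.0], [-1.3, -2.4]]
0.06 [[420.0, 27.0], [411.0, 162.0], [253.0, 163.0], [246.0, 27.0]] 9.64 [ 0.5583 -0.1881] [[-3.6, 2.7], [2.6, 2.9], [3.0, -2.0], [-2.0, -3.6]]
0.065 [[420.0, 27.0], [411.0, 162.0], [253.0, 163.0], [246.0, 27.0]] 9.64 [ 0.5588 -0.1882] [[-4.6, 3.7], [3.2, 4.1], [4.0, -3.0], [-2.6, -4.8]]
0.055 [[420.0, 27.0], [411.0, 162.0], [256.5, 164.3000030517578], [245.39999389648438, 31.399999618530273]] 10.57 [ 0.559  -0.1873] [[-2.7, 1.4], [1.5, 3.5], [3.7, -2.9], [-2.6, -2.0]]
0.06 [[420.0, 27.0], [411.0, 162.0], [256.5, 164.3000030517578], [245.39999389648438, 31.399999618530273]] 10.57 [ 0.5595 -0.1874] [[-3.7, 2.3], [2.1, 4.8], [4.8, -3.8], [-3.2, -3.3]]
0.065 [[420.0, 27.0], [411.0, 162.0], [256.5, 164.3000030517578], [245.39999389648438, 31.399999618530273]] 10.57 [ 0.5601 -0.1875] [[-4.7, 3.3], [2.7, 6.0], [5.8, -4.7], [-3.8, -4.5]]
[[366.0, 243.0], [402.0, 212.0], [464.0, 253.0], [429.0, 289.0]] [[265.0, 263.0], [216.0, 307.0], [145.0, 272.0], [198.0, 235.0]]
[[ 0.4941 -0.1042  0.0512]
 [ 0.6342 -0.0827  0.0569]
 [ 0.6651 -0.2641  0.061 ]
 [ 0.5235 -0.2854  0.053 ]]
```

```bash
python3 -m handwheel '[[-42,2,0,1.5,-8.9,0,0],[-42,2,0,1.5,-8.9,0,0],[-42,2,0,1.5,-8.9,0,0],[-42,2,0,1.5,-8.9,0,0],[-42,2,0,1.5,-8.9,0,0],[-42,2,-30,0,0,0,0],[0,0,-45,0,0,0,0],[0,0,-45,0,0,0,0],[0,0,-45,0,0,0,0],[0,0,0,0,0,0,0]]'
cat > st.py <<'E'
from h import *
from scipy.spatial.transform import Rotation as Ro
O=np.array([.5583,-.188,0]);M=Ro.from_euler("z",9.7,degrees=True).as_matrix()
s=manip.sense();p=M.T@(s["tcp_pos"]-O)*1000;T=Ro.from_quat(s["tool_rot"]).as_matrix();z=M.T@T[:,2];y=M.T@T[:,1]
print("t",round(s["t"],2),"tip console mm",p.round(1),"tilt",np.degrees(np.arctan2(z[0],-z[2])).round(1),"side",z[1].round(3),"toolY",y.round(3),"F",(M.T@s["force"]).round(1),"q",s["q"].round(2))
E
python3 st.py
```

```text
t: 2.7
tcp_pos: [0.517, -0.1023, 0.245]
tool_rot: [-0.017, 0.957, 0.012, 0.288]
force: [-0.4, 0.5, 1.0]
finger_gap: -0.002
gripper_force: 0.0
t 2.7 tip console mm [-26.3  91.4 245. ] tilt 33.3 side -0.061 toolY [0.13  0.991 0.013] F [-0.3  0.6  1. ] q [-0.63  0.2   2.07  0.78  0.53 -2.85]
```

```bash
python3 -m handwheel '[[0,0,0,5.8,0.3,-8.8,0],[0,0,0,5.8,0.3,-8.8,0],[0,0,0,5.8,0.3,-8.8,0],[0,0,0,5.8,0.3,-8.8,0],[0,0,0,5.8,0.3,-8.8,0],[0,0,0,5.8,0.3,-8.8,0],[0,0,0,5.8,0.3,-8.8,0],[0,0,0,5.8,0.3,-8.8,0],[0,0,0,5.8,0.3,-8.8,0],[0,0,0,5.8,0.3,-8.8,0]]' | head -2
python3 st.py
python3 -m handwheel '[[-5,-9,0,5.8,0.3,-8.8,0],[-5,-9,0,5.8,0.3,-8.8,0],[-5,-9,0,5.8,0.3,-8.8,0],[-5,-9,0,5.8,0.3,-8.8,0],[-5,-9,0,5.8,0.3,-8.8,0],[-5,-9,0,5.8,0.3,-8.8,0],[-5,-9,0,5.8,0.3,-8.8,0],[-5,-5,0,0,0,0,0],[-5,0,0,0,0,0,0],[0,0,0,0,0,0,0]]' | head -1
cat >> st.py <<'E'
import sys
if len(sys.argv)>1: # rotvec (deg, world) to desired tilt, tool y = -console y or +
    a=np.radians(float(sys.argv[1])); zd=np.array([np.sin(a),0,-np.cos(a)]); yd=np.array([0,np.sign(y[1]),0]); D=M@np.c_[np.cross(yd,zd),yd,zd]
    print("turn needed",np.degrees(Ro.from_matrix(D@T.T).as_rotvec()).round(1))
    if len(sys.argv)>4: print("shift needed",(M@(np.array(sys.argv[2:5],float)-p)).round(1))
E
python3 st.py 35 -100 38 140
```

```text
t: 3.95
tcp_pos: [0.518, -0.1047, 0.2485]
t 3.95 tip console mm [-25.7  88.9 248.5] tilt 33.2 side -0.071 toolY [ 0.758 -0.38   0.529] F [ 0.5  0.9 -0.3] q [-0.63  0.2   2.07  0.75  0.52 -0.98]
t: 5.2
t 5.2 tip console mm [-82.   30.5 247. ] tilt 33.0 side -0.064 toolY [-0.119 -0.993 -0.002] F [ 0.6  0.2 -0.6] q [-0.87  0.18  2.09  0.8   0.65  0.06]
turn needed [ 0.1 -1.9  6.8]
shift needed [ -19.     4.4 -107. ]
```

```bash
python3 -m handwheel '[[-4,1,-10,0,-0.5,1.7,0],[-4,1,-15,0,-0.5,1.7,0],[-4,1,-15,0,-0.5,1.7,0],[-4,1,-15,0,-0.5,1.7,0],[-3,0,-15,0,0,0,0],[0,0,-15,0,0,0,0],[0,0,-12,0,0,0,0],[0,0,-10,0,0,0,0],[0,0,0,0,0,0,0],[0,0,0,0,0,0,0]]' | head -1
python3 st.py 35 -75 38 95
python3 - <<'E'
from h import *
w=manip.snapshot("wrist")[:,:,::-1]; s=manip.snapshot("side")[:,:,::-1]
c=proj("side",manip.sense()["tcp_pos"])[0]; print(c)
o=np.zeros((300,800,3),np.uint8); o[:,:400]=cv2.resize(w,(400,300)); x,y=c.astype(int); x=max(x,100);y=max(y,75)
o[:,400:]=cv2.resize(s[y-75:y+75,x-80:x+120],(400,300),interpolation=2); cv2.imwrite("pics/p3.png",o)
E
```

```text
t: 6.45
t 6.45 tip console mm [-99.5  37.2 140.1] tilt 35.1 side -0.002 toolY [-0.001 -1.     0.002] F [-0.7  0.4  1. ] q [-0.96  0.45  2.25  1.35  0.56 -0.78]
turn needed [0.1 0.2 0.1]
shift needed [ 24.    4.9 -45.1]
[373.12460476 247.51755694]
```

View pics/p3.png

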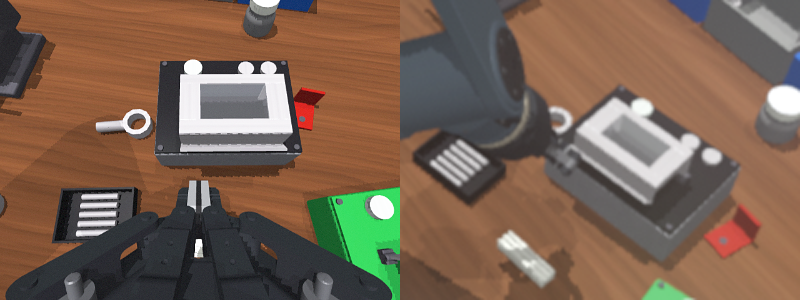

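The wrist view shows the tip, crop (198,185), in front of the left half of the lip flange, with free space around it. Next I go down and under the lip.

```bash
python3 -m handwheel '[[8,2,-15,0,0,0,0],[8,2,-15,0,0,0,0],[8,1,-15,0,0,0,0],[4,1,-11,0,0,0,0],[5,1,-11,0,0,0,0],[7,1.2,0,0,0,0,0],[7,1.2,0,0,0,0,0],[4,0.7,0,0,0,0,0],[0,0,0,0,0,0,0],[0,0,0,0,0,0,0]]' | head -1
python3 st.py 35 -30 38 74
```

```text
t: 7.8
t 7.8 tip console mm [-53.6  38.7  71.9] tilt 34.4 side -0.007 toolY [-0.007 -1.     0.004] F [-25.1  -2.9  13.3] q [-0.83  0.65  2.21  1.72  0.5  -1.07]
turn needed [ 0.3 -0.6  0.4]
shift needed [23.4  3.2  2.1]
```

Run:
```python
from h import *
w=manip.snapshot("wrist")[:,:,::-1]; s=manip.snapshot("scene")[:,:,::-1]
c=proj("scene",manip.sense()["tcp_pos"])[0]; print(c)
o=np.zeros((600,800,3),np.uint8); o[:300,:400]=cv2.resize(w,(400,300)); o[300:,:400]=cv2.resize(w[190:310,230:390],(400,300)); x,y=c.astype(int)
o[:300,400:]=cv2.resize(s[y-60:y+60,x-80:x+80],(400,300),interpolation=2)
s=manip.snapshot("side")[:,:,::-1];c=proj("side",manip.sense()["tcp_pos"])[0];x,y=c.astype(int)
o[300:,400:]=cv2.resize(s[y-60:y+60,x-80:x+80],(400,300),interpolation=2); cv2.imwrite("pics/p4.png",o)
```

```text
[245.11562743 248.66545132]
```

View pics/p4.png

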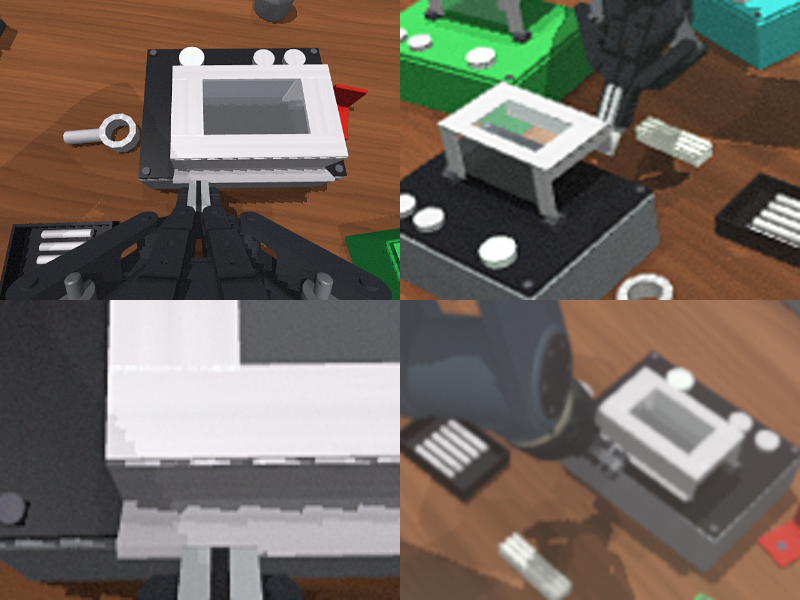

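The wrist crop shows the tip at about (200,180) just under the flange. The reaction is -25 N in x and +13 N in z, which points to a contact below the tip. I'll check where the shut tips really end, using the earlier wrist picture.

Run:
```python
from h import *
# camera in tool frame is rigid
from scipy.spatial.transform import Rotation as Ro
s=manip.sense();T=Ro.from_quat(s["tool_rot"]).as_matrix()
for dx in(-11,0,11):
  for dz in (0,13): print(dx,dz,proj("wrist",s["tcp_pos"]+T@np.array([dx,0,dz])/1000).round(0), end=" ")
g=cv2.imread("pics/w1.png",0)[260:330,309:327:4]; print(); print(g[::2].T.tolist())
```

```text
-11 0 [[316. 307.]] -11 13 [[316. 296.]] 0 0 [[316. 288.]] 0 13 [[316. 278.]] 11 0 [[316. 268.]] 11 13 [[316. 260.]] 
[[121, 113, 115, 103, 113, 109, 102, 99, 99, 101, 108, 92, 92, 98, 94, 118, 120, 123, 103, 107, 100, 109, 106, 109, 106, 104, 108, 107, 106, 100, 104, 109, 104, 104, 109], [118, 120, 112, 113, 109, 104, 103, 100, 98, 98, 104, 102, 99, 111, 110, 116, 115, 113, 118, 114, 115, 119, 117, 118, 103, 94, 97, 95, 95, 97, 70, 71, 71, 71, 73], [122, 120, 113, 115, 109, 103, 111, 97, 97, 99, 103, 106, 99, 95, 87, 24, 26, 22, 27, 27, 33, 32, 21, 26, 26, 28, 29, 31, 22, 25, 29, 26, 32, 21, 32], [114, 120, 116, 117, 105, 103, 104, 101, 109, 99, 102, 105, 97, 93, 86, 30, 36, 41, 42, 32, 18, 19, 4, 15, 14, 14, 21, 20, 18, 25, 17, 22, 17, 13, 14], [115, 120, 120, 114, 111, 105, 102, 106, 101, 98, 98, 99, 105, 97, 99, 104, 107, 106, 104, 105, 106, 103, 108, 106, 108, 109, 107, 106, 107, 106, 107, 104, 102, 104, 106]]
```

```bash
python3 - <<'E'
from h import *
from scipy.spatial.transform import Rotation as Ro
M=Ro.from_euler("z",9.7,degrees=True).as_matrix()
s=manip.sense();T=Ro.from_quat(s["tool_rot"]).as_matrix();print("tool frame F",(T.T@s["force"]).round(2),"M",(T.T@s["ft_torque"]).round(3),"console M",(M.T@s["ft_torque"]).round(3))
w=manip.snapshot("wrist")[:,:,::-1];cv2.imwrite("pics/w5.png",w)
print(w[250:320:2,300:332:6,1].T.tolist())
E
python3 -m handwheel '[[-4,-0.7,0,0,0,0,0],[-4,-0.7,0,0,0,0,0],[0,0,4,0,0,0,0],[0,0,0,0,0,0,0],[0,0,0,0,0,0,0],[0,0,0,0,0,0,0],[0,0,0,0,0,0,0],[0,0,0,0,0,0,0],[0,0,0,0,0,0,0],[0,0,0,0,0,0,0]]' | head -1
python3 st.py 35 -30 38 74
```

```text
tool frame F [-13.16   3.69 -26.13] M [-0.597 -2.411  0.015] console M [-0.466  2.413 -0.359]
[[238, 241, 112, 90, 81, 85, 85, 82, 86, 83, 96, 101, 133, 154, 160, 163, 166, 167, 167, 169, 165, 141, 54, 57, 60, 31, 27, 21, 17, 19, 43, 64, 116, 136, 176], [240, 225, 196, 89, 86, 89, 81, 86, 90, 84, 96, 140, 175, 165, 174, 183, 186, 186, 186, 166, 160, 160, 156, 162, 163, 160, 158, 160, 160, 160, 159, 161, 158, 157, 159], [239, 219, 235, 99, 90, 86, 89, 89, 89, 86, 98, 93, 177, 160, 164, 184, 183, 189, 186, 169, 177, 175, 174, 158, 160, 159, 164, 159, 158, 165, 167, 167, 168, 165, 167], [237, 226, 185, 69, 92, 85, 85, 83, 86, 85, 99, 102, 140, 167, 161, 183, 185, 186, 190, 154, 30, 32, 36, 37, 37, 37, 33, 38, 39, 35, 37, 37, 37, 36, 37], [239, 226, 100, 82, 88, 88, 89, 87, 88, 81, 101, 96, 138, 164, 163, 176, 190, 191, 187, 168, 175, 170, 171, 174, 174, 167, 171, 169, 173, 174, 174, 176, 175, 162, 164], [236, 210, 76, 79, 87, 86, 87, 87, 87, 91, 99, 144, 169, 164, 182, 184, 183, 188, 186, 167, 173, 167, 169, 167, 172, 170, 168, 170, 172, 175, 172, 168, 173, 170, 171]]
t: 9.25
t 9.25 tip console mm [-55.9  38.6  76.8] tilt 35.1 side -0.002 toolY [-0.002 -1.     0.002] F [-0.7  0.5 -0.4] q [-0.84  0.65  2.22  1.71  0.51 -1.08]
turn needed [0.1 0.1 0.1]
shift needed [25.6  3.8 -2.8]
```

```bash
python3 -m handwheel '[[0,0,3,0,0,0,0],[2,0.3,0,0,0,0,0],[2,0.3,0,0,0,0,0],[2,0.3,0,0,0,0,0],[2,0.3,0,0,0,0,0],[0,0,0,0,0,0,0],[0,0,0,0,0,0,0],[0,0,0,0,0,0,0],[0,0,0,0,0,0,0],[0,0,0,0,0,0,0]]' | head -1
python3 st.py 35 -30 38 74
python3 - <<'E'
from h import *
o=np.zeros((600,800,3),np.uint8)
for i,n in enumerate(("scene","side")):
    s=manip.snapshot(n)[:,:,::-1];c=proj(n,manip.sense()["tcp_pos"])[0];x,y=c.astype(int);print(n,c)
    o[:,400*i:400*i+400]=cv2.resize(s[y-60:y+60,x-40:x+40],(400,600),interpolation=2)
    cv2.drawMarker(o,(int(400*i+(c[0]-x+40)*5),int((c[1]-y+60)*5)),(0,0,255),0,16,1)
cv2.imwrite("pics/p6.png",o)
E
```

```text
t: 10.5
t 10.5 tip console mm [-47.8  38.4  79.8] tilt 35.1 side -0.002 toolY [-0.002 -1.     0.002] F [-0.5 -0.2  0.5] q [-0.82  0.64  2.2   1.68  0.51 -1.03]
turn needed [0.1 0.1 0.1]
shift needed [17.6  2.6 -5.8]
scene [242.65421975 246.99279932]
side [384.54170484 250.73755601]
```

View pics/p6.png

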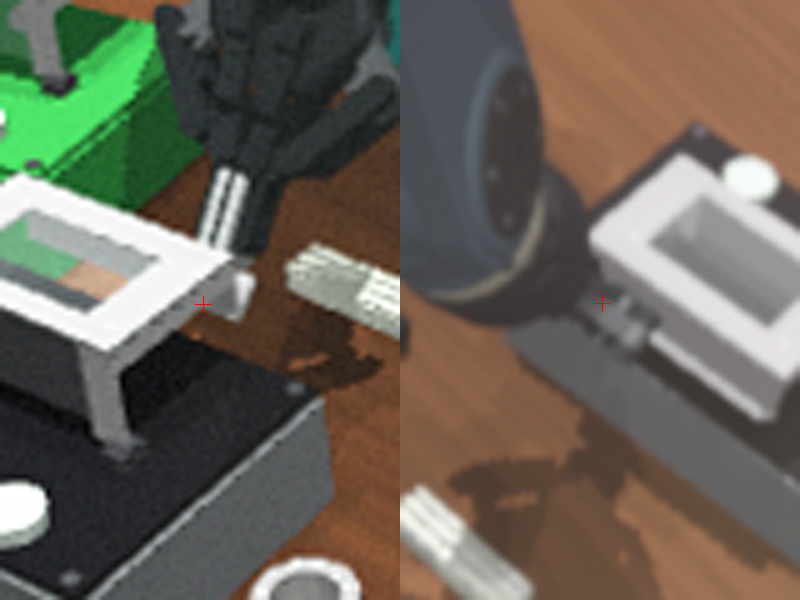

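Run:
```python
from h import *
from scipy.spatial.transform import Rotation as Ro
s=manip.sense();T=Ro.from_quat(s["tool_rot"]).as_matrix()
for v in((0,0,0),(0,0,13),(0,0,-13),(11,0,0),(-11,0,0),(0,11,0)): print(v,[proj(n,s["tcp_pos"]+T@np.array(v)/1000).round(1).tolist() for n in("side","scene","wrist")])
O=np.array([.5583,-.188,0]);M=Ro.from_euler("z",9.7,degrees=True).as_matrix()
for n,P in dict(lipL=(-45,58,84),lipR=(-45,-58,84),flL=(-58,58,97),flR=(-58,-58,97),roofFL=(-45,58,115),roofRL=(25,58,115),FL=(-50,95,60)).items(): print(n,[proj(k,O+M@np.array(P)/1000).round(1).tolist() for k in("side","scene","wrist")])
w=manip.snapshot("wrist")[:,:,::-1]; o=np.zeros((600,800,3),np.uint8); o[:]=cv2.resize(w[170:350,200:440],(800,600),interpolation=2); cv2.imwrite("pics/p7.png",o)
```

```text
(0, 0, 0) [[[384.5, 250.7]], [[242.7, 247.0]], [[316.0, 288.2]]]
(0, 0, 13) [[[386.0, 251.7]], [[240.9, 253.0]], [[316.2, 278.4]]]
(0, 0, -13) [[[383.0, 249.8]], [[244.5, 241.0]], [[315.9, 299.4]]]
(11, 0, 0) [[[387.3, 247.0]], [[239.3, 246.8]], [[316.0, 268.3]]]
(-11, 0, 0) [[[381.8, 254.4]], [[245.9, 247.2]], [[316.1, 307.3]]]
(0, 11, 0) [[[388.1, 253.4]], [[238.6, 245.3]], [[337.3, 288.2]]]
lipL [[[379.2, 244.4]], [[248.9, 249.1]], [[277.5, 281.3]]]
lipR [[[417.8, 272.9]], [[207.4, 232.0]], [[505.1, 281.0]]]
flL [[[376.2, 244.0]], [[252.3, 240.6]], [[273.5, 303.2]]]
flR [[[415.3, 272.9]], [[210.7, 224.1]], [[524.6, 302.8]]]
roofFL [[[380.6, 236.3]], [[247.1, 236.6]], [[269.5, 266.2]]]
roofRL [[[399.5, 220.5]], [[222.5, 255.1]], [[275.5, 126.8]]]
FL [[[365.5, 243.1]], [[265.8, 263.0]], [[217.1, 298.8]]]
```

View pics/p7.png

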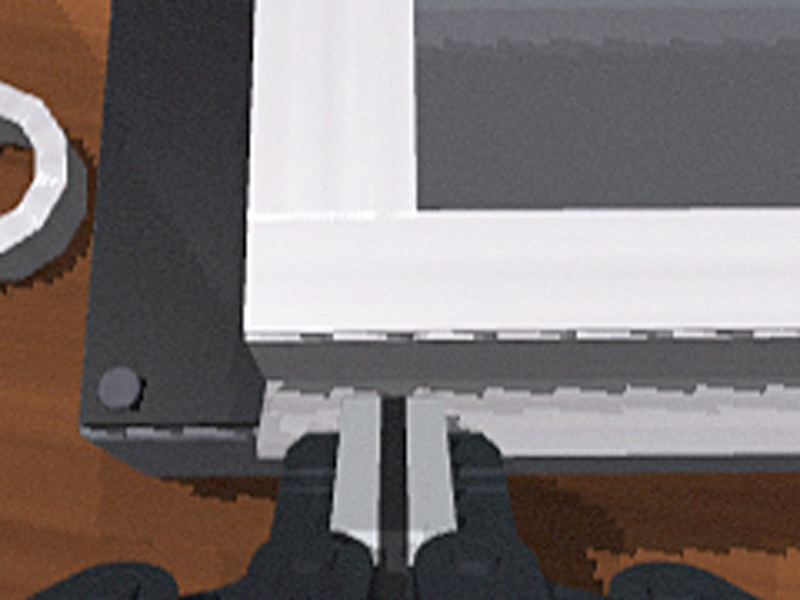

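The wrist crop shows the finger lying over the flange, with its end at image (318,288) in the corner between skirt and flange. So it has to go lower. I'll raise it clear once to measure where the tips really end relative to the TCP.

```bash
python3 -m handwheel '[[-10,-1.7,15,0,0,0,0],[-10,-1.7,15,0,0,0,0],[-10,-1.7,15,0,0,0,0],[-5,0,15,0,0,0,0],[0,0,0,0,0,0,0],[0,0,0,0,0,0,0],[0,0,0,0,0,0,0],[0,0,0,0,0,0,0],[0,0,0,0,0,0,0],[0,0,0,0,0,0,0]]' | head -1
python3 st.py
python3 - <<'E'
from h import *
from scipy.spatial.transform import Rotation as Ro
st=manip.sense();T=Ro.from_quat(st["tool_rot"]).as_matrix()
o=np.zeros((600,800,3),np.uint8)
for i,n in enumerate(("scene","side")):
    s=manip.snapshot(n)[:,:,::-1]
    A=[proj(n,st["tcp_pos"]+T@np.array(v)/1000)[0] for v in((0,0,0),(0,0,-40),(11,0,0),(-11,0,0))]; x,y=A[0].astype(int)
    o[:,400*i:400*i+400]=cv2.resize(s[y-45:y+30,x-25:x+25],(400,600),interpolation=2)
    for a,c in zip(A,((0,0,255),(0,255,255),(255,0,0),(0,255,0))): cv2.drawMarker(o,(int(400*i+(a[0]-x+25.5)*8),int((a[1]-y+45.5)*8)),c,0,14,1)
cv2.imwrite("pics/p8.png",o)
E
```

```text
t: 11.9
t 11.9 tip console mm [-83.1  39.4 139.7] tilt 35.1 side -0.002 toolY [-0.002 -1.     0.001] F [-0.9  0.1  0. ] q [-0.91  0.46  2.23  1.35  0.55 -0.74]
```

View pics/p8.png

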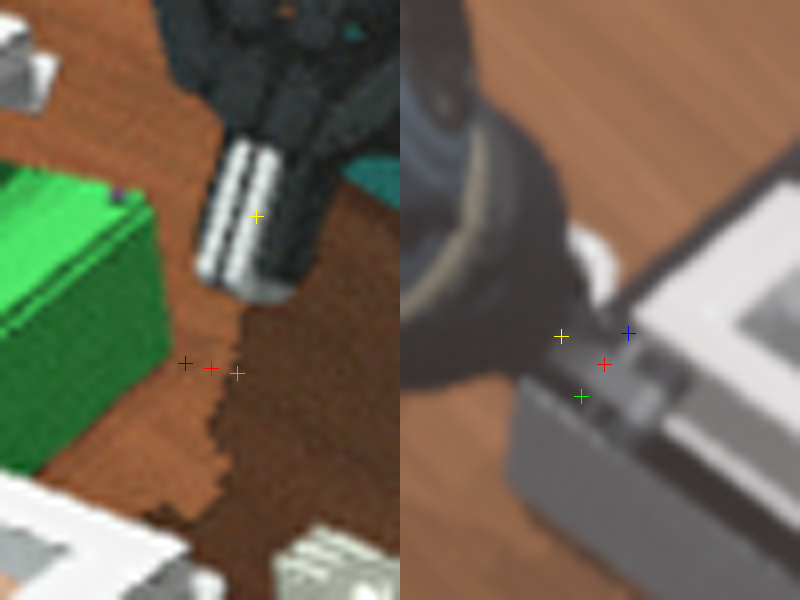

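The scene crop shows the real tip end at about (240,281), roughly 22 mm short of the TCP marker at (211,368). That fits the contact on the flange edge. The side crop agrees that there is nothing beyond the marker. I'll treat the tip as 22 mm behind the TCP and go in lower.

```bash
sed -i 's/^s=manip.sense();p=M.T@(s\["tcp_pos"\]-O)\*1000;T=\(.*\);z=M.T/s=manip.sense();T=\1;p=M.T@(s["tcp_pos"]-.022*T[:,2]-O)*1000;z=M.T/' st.py
python3 st.py
python3 -m handwheel '[[3,0,-16,0,0,0,0],[3,0,-17,0,0,0,0],[2,0,-17,0,0,0,0],[7,1.2,-17,0,0,0,0],[7,1.2,-18,0,0,0,0],[4,0.7,0,0,0,0,0],[4,0.7,0,0,0,0,0],[4,0.7,0,0,0,0,0],[0,0,0,0,0,0,0],[0,0,0,0,0,0,0]]' | head -1
python3 st.py
python3 - <<'E'
from h import *
w=manip.snapshot("wrist")[:,:,::-1]; o=np.zeros((600,800,3),np.uint8); o[:]=cv2.resize(w[170:350,200:440],(800,600),interpolation=2); cv2.imwrite("pics/p9.png",o[::2,::2])
E
```

```text
t 12.0 tip console mm [-95.8  39.4 157.8] tilt 35.1 side -0.002 toolY [-0.002 -1.     0.002] F [-0.4 -0.  -0.4] q [-0.91  0.46  2.23  1.35  0.55 -0.74]
t: 13.25
t 13.25 tip console mm [-61.5  38.   73.2] tilt 35.1 side -0.003 toolY [-0.002 -1.     0.002] F [0.8 0.3 0.1] q [-0.83  0.71  2.21  1.82  0.52 -1.19]
```

View pics/p9.png

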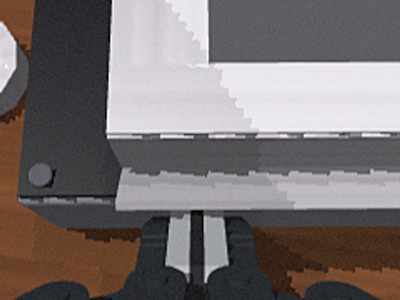

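The finger now passes under the flange: the tip is hidden at the flange's free edge, crop (197,210), with no force. I push in and up to lift the guard.

```bash
python3 -m handwheel '[[4,0.7,0,0,0,0,0],[4,0.7,0,0,0,0,0],[4,0.7,0,0,0,0,0],[4,0.7,0,0,0,0,0],[4,0.7,0,0,0,0,0],[4,0.7,1,0,0,0,0],[2,0.3,0,0,0,0,0],[0,0,0,0,0,0,0],[0,0,0,0,0,0,0],[0,0,0,0,0,0,0]]' | head -1
python3 st.py 18 -16 38 78
python3 - <<'E'
from h import *
# guard front edge: bright guard pixels in side view before/after
for n in("side","scene"):
    a=cv2.imread(f"pics/{n}0.png"); b=manip.snapshot(n)[:,:,::-1]; cv2.imwrite(f"pics/{n}_lift.png",b)
    for im in(a,b):
        hsv=cv2.cvtColor(im,40); m=((hsv[:,:,1]<40)&(hsv[:,:,2]>165)).astype(np.uint8)
        _,_,st,ce=cv2.connectedComponentsWithStats(m); k=[(s.tolist(),c.round(1).tolist()) for s,c in zip(st[1:],ce[1:]) if s[4]>150 and abs(c[0]-(413 if n=="side" else 215))<45 and abs(c[1]-250)<50]; print(n,k)
E
```

```text
t: 14.55
t 14.55 tip console mm [-40.4  38.6  72.5] tilt 34.4 side -0.005 toolY [-0.007 -1.     0.001] F [-23.9  -3.9  11. ] q [-0.77  0.7   2.16  1.78  0.48 -1.08]
turn needed [-2.6 16.2  0.4]
shift needed [24.1  3.6  5.5]
side [([394, 234, 49, 32, 549], [420.7, 249.6])]
side [([386, 219, 57, 41, 869], [413.6, 238.5])]
scene [([211, 224, 36, 31, 529], [226.8, 238.3])]
scene [([177, 219, 67, 40, 1040], [211.5, 237.3])]
```

```bash
python3 -m handwheel '[[-4,-0.7,0,0,0,0,0],[0,0,4,0,0,0,0],[0,0,4,0,0,0,0],[2,0.3,0,0,0,0,0],[2,0.3,0,0,0,0,0],[2,0.3,0,0,0,0,0],[2,0.3,0,0,0,0,0],[0,0,0,0,0,0,0],[0,0,0,0,0,0,0],[0,0,0,0,0,0,0]]' | head -1
python3 st.py 18 -16 38 80
cat > gd.py <<'E'
from h import *
import sys
b=manip.snapshot("scene")[:,:,::-1]; cv2.imwrite(f"pics/scene_{sys.argv[1]}.png",b)
for n,im in(("ref",cv2.imread("pics/scene_lift.png")),("now",b)):
    h=cv2.cvtColor(im,40); m=((h[:,:,1]<40)&(h[:,:,2]>150)).astype(np.uint8); m[:200]=0
    _,L,st,ce=cv2.connectedComponentsWithStats(m); print(n,[s.tolist() for s,c in zip(st[1:],ce[1:]) if s[4]>120 and 150<c[0]<270 and 200<c[1]<270])
E
python3 gd.py a
```

```text
t: 15.9
t 15.9 tip console mm [-30.9  38.   81.8] tilt 35.1 side -0.002 toolY [-0.001 -1.     0.002] F [-0.2  0.5 -1.1] q [-0.76  0.68  2.15  1.73  0.49 -1.02]
turn needed [-2.8 16.9  0.1]
shift needed [14.7  2.5 -1.8]
ref [[177, 219, 73, 40, 1092]]
now [[174, 217, 72, 46, 1200]]
```

```bash
cat > ga.py <<'E'
from h import *
from scipy.spatial.transform import Rotation as Ro
O=np.array([.5583,-.188,0]);M=Ro.from_euler("z",9.7,degrees=True).as_matrix()
H=np.array([25,0,66])
def g(P,th): return O+M@(H+Ro.from_rotvec([0,th,0]).apply(np.array(P)-H))/1000
if __name__=="__main__":
  for th in(0,.2,.4,.6,.8,1): print(th,"FR,FL,RL,RR scene",proj("scene",[g(P,th) for P in((-45,-58,115),(-45,58,115),(25,58,115),(25,-58,115))]).round(0).tolist())
E
python3 ga.py
python3 - <<'E'
import cv2,numpy as np
for n in("scene0","scene_lift","scene_a"):
    im=cv2.imread(f"pics/{n}.png"); h=cv2.cvtColor(im,40); m=((h[:,:,1]<40)&(h[:,:,2]>150)).astype(np.uint8); m[:150]=0;m[275:]=0;m[:,:140]=0;m[:,275:]=0
    c=max(cv2.findContours(m,0,2)[0],key=cv2.contourArea); print(n,cv2.approxPolyDP(c,2,True).reshape(-1,2).tolist())
E
```

```text
0 FR,FL,RL,RR scene [[205.0, 220.0], [247.0, 237.0], [223.0, 255.0], [180.0, 236.0]]
0.2 FR,FL,RL,RR scene [[200.0, 217.0], [243.0, 234.0], [219.0, 258.0], [176.0, 239.0]]
0.4 FR,FL,RL,RR scene [[194.0, 216.0], [237.0, 233.0], [216.0, 262.0], [173.0, 243.0]]
0.6 FR,FL,RL,RR scene [[188.0, 216.0], [231.0, 234.0], [213.0, 267.0], [170.0, 247.0]]
0.8 FR,FL,RL,RR scene [[181.0, 218.0], [225.0, 236.0], [210.0, 272.0], [168.0, 251.0]]
1 FR,FL,RL,RR scene [[174.0, 222.0], [218.0, 240.0], [209.0, 277.0], [166.0, 256.0]]
scene0 [[140, 172], [190, 151], [142, 150]]
scene_lift [[177, 240], [220, 258], [244, 235], [247, 242], [249, 237], [200, 219]]
scene_a [[174, 243], [217, 262], [239, 233], [244, 240], [245, 234], [195, 217]]
```

The guard is at about 0.35 rad by the roof corners in the scene view. I swing further and stand the finger up.

```bash
python3 -m handwheel '[[2.5,0.4,-0.5,-0.7,4.2,0,0],[2.5,0.4,-0.5,-0.7,4.2,0,0],[2.5,0.4,-1,-0.7,4.2,0,0],[2,0.4,-1,-0.7,4.2,0,0],[0,0,-1,0,0,0,0],[0,0,0,0,0,0,0],[0,0,0,0,0,0,0],[0,0,0,0,0,0,0]
,[0,0,0,0,0,0,0],[0,0,0,0,0,0,0]]' | head -1
python3 st.py 12 -14 38 80
cat > gc.py <<'E'
from h import *
import sys
im=manip.snapshot("scene")[:,:,::-1].copy(); cv2.imwrite(f"pics/scene_{sys.argv[1]}.png",im); h=cv2.cvtColor(im,40); m=((h[:,:,1]<40)&(h[:,:,2]>150)).astype(np.uint8); m[:150]=0;m[290:]=0;m[:,:140]=0;m[:,275:]=0
for c in sorted(cv2.findContours(m,0,2)[0],key=cv2.contourArea)[-2:]: print(cv2.approxPolyDP(c,2,True).reshape(-1,2).tolist())
E
python3 gc.py b
```

```text
t: 17.2
t 17.2 tip console mm [-18.2  41.3  80.1] tilt 21.0 side 0.012 toolY [ 0.004 -1.    -0.011] F [-0.   0.3 -0.5] q [-0.62  0.63  1.97  0.77  0.39  0.08]
turn needed [-2.2  8.8 -0.2]
shift needed [ 4.7 -2.6 -0.1]
[[140, 172], [198, 150], [142, 150]]
[[186, 218], [170, 250], [213, 269], [230, 234]]
```

```bash
python3 -m handwheel '[[0,-1,0,-0.5,2,0,0],[0.5,-1,0,-0.5,2,0,0],[0,-1,0,-0.5,2,0,0],[0,0,-1,-0.5,2,0,0],[0,0,0,-0.2,0.8,0,0],[0,0,0,0,0,0,0],[0,0,0,0,0,0,0],[0,0,0,0,0,0,0]
,[0,0,0,0,0,0,0],[0,0,0,0,0,0,0]]' | head -1
python3 st.py 12 -15 10 80
python3 gc.py c
```

```text
t: 18.5
t 18.5 tip console mm [-14.8  38.3  80.1] tilt 12.0 side -0.0 toolY [ 0.003 -1.     0.001] F [-1.2 -0.8 -0.7] q [-0.55  0.63  1.86  0.29  0.51  0.61]
turn needed [ 0.1 -0.  -0.2]
shift needed [  4.5 -27.9  -0.1]
[[140, 172], [198, 150], [142, 150]]
[[182, 219], [169, 253], [211, 272], [225, 236]]
```

```bash
python3 -m handwheel '[[0.5,-3,0,0,0,0,0],[0.5,-3,0,0,0,0,0],[0.5,-3,0,0,0,0,0],[0.5,-3,0,0,0,0,0],[0.5,-3,0,0,0,0,0],[0.5,-3,0,0,0,0,0],[0.5,-3,0,0,0,0,0],[0.5,-3,0,0,0,0,0],[0,0,0,0,0,0,0],[0,0,0,0,0,0,0]]' | head -1
python3 st.py 12 -15 5 80
```

```text
t: 19.8
t 19.8 tip console mm [-13.6  12.7  80.7] tilt 12.1 side -0.003 toolY [ 0.002 -1.     0.004] F [3.4 1.8 2.3] q [-0.59  0.64  1.83  0.28  0.53  0.58]
turn needed [ 0.2  0.2 -0.1]
shift needed [-0.1 -7.8 -0.7]
```

```bash
python3 -m handwheel '[[0.3,-2,0,0,0,0,0],[0.3,-2,0,0,0,0,0],[0.3,-2,0,0,0,0,0],[0.3,-2,0,0,0,0,0],[0,0,0,0,0,0,0],[0,0,0,0,0,0,0],[0,0,0,0,0,0,0],[0,0,0,0,0,0,0],[0,0,0,0,0,0,0],[0,0,0,0,0,0,0]]' | head -1
python3 st.py 12 -15 5 80; python3 gc.py d
```

```text
t: 21.05
t 21.05 tip console mm [-13.7   5.4  80.5] tilt 12.1 side -0.002 toolY [ 0.002 -1.     0.002] F [6.2 2.8 1.3] q [-0.6   0.64  1.82  0.28  0.54  0.57]
turn needed [ 0.1  0.1 -0.1]
shift needed [-1.2 -0.6 -0.5]
[[140, 172], [197, 150], [142, 150]]
[[181, 219], [169, 254], [211, 272], [225, 236]]
```

Fx is growing, so the finger is sliding behind the lever. I go back to the left, come 6 mm forward with a steeper finger, and sweep again.

```bash
python3 -m handwheel '[[-0.9,5.6,0,0,0,0,0],[-0.9,5.6,0,0,0,0,0],[-1,5.6,0,0,0,0,0],[-1,5.6,0,0,0,0,0],[-3.9,-0.6,-0.4,-0.3,2,0,0],[-3.9,-0.6,-0.4,-0.4,2,0,0],[0,0,0,0,0,0,0],[0,0,0,0,0,0,0],[0,0,0,0,0,0,0],[0,0,0,0,0,0,0]]' | head -1
python3 st.py 8 -20 5 80; python3 gc.py e
python3 - <<'E'
from h import *
from ga import g
# lever mid-upper points off / on; compare saved pictures
pts={"off":[(-25,8.5+i,80+2*i) for i in(0,1,2,3)],"on":[(-25,-8.5-i,80+2*i) for i in(0,1,2,3)]}
for f in("scene_lift","scene_b","scene_c","scene_d","scene_e"):
    im=cv2.imread(f"pics/{f}.png")
    for k,v in pts.items(): print(f,k,[(u.round(0).astype(int).tolist(),im[int(u[1]+2.5),int(u[0]+.5)].tolist()) for u in proj("scene",[g(P,0) for P in v])[[0,3]]])
E
```

```text
t: 22.35
t 22.35 tip console mm [-21.5  28.8  79.6] tilt 7.9 side -0.0 toolY [ 0.003 -1.     0.001] F [-1.   0.8  0.2] q [-0.55  0.64  1.82  0.16  0.59  0.72]
turn needed [ 0.1 -0.1 -0.2]
shift needed [  5.4 -23.2   0.4]
[[140, 172], [197, 150], [142, 150]]
[[182, 219], [169, 252], [212, 271], [226, 236]]
scene_lift off [([224, 248], [244, 245, 244]), ([225, 246], [243, 243, 243])]
scene_lift on [([218, 245], [118, 118, 113]), ([217, 243], [114, 111, 101])]
scene_b off [([224, 248], [118, 118, 120]), ([225, 246], [108, 109, 107])]
scene_b on [([218, 245], [236, 236, 235]), ([217, 243], [238, 238, 239])]
scene_c off [([224, 248], [121, 121, 121]), ([225, 246], [109, 110, 110])]
scene_c on [([218, 245], [214, 215, 214]), ([217, 243], [214, 216, 211])]
scene_d off [([224, 248], [115, 119, 117]), ([225, 246], [82, 81, 79])]
scene_d on [([218, 245], [219, 221, 220]), ([217, 243], [212, 215, 213])]
scene_e off [([224, 248], [134, 134, 136]), ([225, 246], [131, 130, 128])]
scene_e on [([218, 245], [221, 223, 221]), ([217, 243], [220, 222, 220])]
```

```bash
python3 -m handwheel '[[0.5,-3,0,0,0,0,0],[0.5,-3,0,0,0,0,0],[0.5,-3,0,0,0,0,0],[0.4,-2,0,0,0,0,0],[0.4,-2,0,0,0,0,0],[0,0,0,0,0,0,0],[0,0,0,0,0,0,0],[0,0,0,0,0,0,0],[0,0,0,0,0,0,0],[0,0,0,0,0,0,0]]' | head -1
python3 st.py 8 -20 5 80
```

```text
t: 23.65
t 23.65 tip console mm [-21.1  15.5  79.7] tilt 7.9 side -0.001 toolY [ 0.003 -1.     0.001] F [-0.9 -0.5  0.7] q [-0.57  0.64  1.8   0.16  0.6   0.7 ]
turn needed [ 0.1 -0.1 -0.2]
shift needed [  2.9 -10.2   0.3]
```

```bash
python3 -m handwheel '[[0.4,-2,0,0,0,0,0],[0.4,-2,0,0,0,0,0],[0.4,-2,0,0,0,0,0],[0.4,-2,0,0,0,0,0],[0.2,-1,0,0,0,0,0],[0,0,0,0,0,0,0],[0,0,0,0,0,0,0],[0,0,0,0,0,0,0],[0,0,0,0,0,0,0],[0,0,0,0,0,0,0]]' | head -1
python3 st.py 8 -20 5 80; python3 gc.py f
```

```text
t: 24.9
t 24.9 tip console mm [-21.1   6.5  79.6] tilt 7.9 side -0.0 toolY [ 0.003 -1.     0.001] F [-1.4  2.2 -1.3] q [-0.58  0.65  1.79  0.16  0.61  0.69]
turn needed [ 0.1 -0.1 -0.2]
shift needed [ 1.3 -1.3  0.4]
[[140, 172], [197, 150], [142, 150]]
[[182, 219], [169, 252], [212, 272], [226, 236]]
```

```bash
python3 -m handwheel '[[0.2,-1,0,0,0,0,0],[0.2,-1,0,0,0,0,0],[0.2,-1,0,0,0,0,0],[0.2,-1,0,0,0,0,0],[0,0,0,0,0,0,0],[0,0,0,0,0,0,0],[0,0,0,0,0,0,0],[0,0,0,0,0,0,0],[0,0,0,0,0,0,0],[0,0,0,0,0,0,0]]' | head -1
python3 st.py 8 -20 5 80
python3 - <<'E'
from h import *
w=manip.snapshot("wrist")[:,:,::-1]; cv2.imwrite("pics/wf.png",w)
E
```

```text
t: 26.2
t 26.2 tip console mm [-21.1   4.4  79.5] tilt 7.9 side 0.003 toolY [ 0.003 -1.    -0.003] F [-0.5  8.7  0.7] q [-0.58  0.65  1.79  0.17  0.62  0.68]
turn needed [-0.1 -0.2 -0.2]
shift needed [1.  0.7 0.5]
```

The force climbs steeply at the y where the fully flipped lever would stop, so the toggle is at its stop. I ease off and withdraw straight out of the front.

```bash
python3 -m handwheel '[[-0.8,5,0,0,0,0,0],[-0.3,2,0,0,0,0,0],[-9,-1.5,0,0,0,0,0],[-9,-1.5,0,0,0,0,0],[-9,-1.5,0,0,0,0,0],[-9,-1.5,0,0,0,0,0],[-9,-1.5,0,0,0,0,0],[-9,-1.5,0,0,0,0,0],[-9,-1.5,0,0,0,0,0],[-9,-1.5,0,0,0,0,0]]' | head -1
python3 st.py; python3 gc.py g
```

```text
t: 27.5
t 27.5 tip console mm [-94.1   9.6  79.7] tilt 7.9 side -0.001 toolY [ 0.003 -1.     0.001] F [ 0.6  0.5 -0.1] q [-0.68  0.6   1.95  0.21  0.51  0.53]
[[140, 172], [198, 150], [142, 150]]
[[180, 237], [221, 255], [247, 237], [207, 221]]
```

```bash
python3 -m handwheel '[[-3,0,20,0,0,0,0],[-3,0,25,0,0,0,0],[0,0,30,0,0,0,0],[0,0,30,0,0,0,0],[0,0,30,0,0,0,0],[0,0,0,0,0,0,0],[0,0,0,0,0,0,0],[0,0,0,0,0,0,0],[0,0,0,0,0,0,0],[0,0,0,0,0,0,0]]' | head -1
python3 - <<'E'
from h import *
from ga import g
w=manip.snapshot("wrist")[:,:,::-1].copy(); cv2.imwrite("pics/wg.png",w)
T=dict(piv=(-25,0,62),off=(-25,12,88),on=(-25,-12,88),wFL=(-45,58,115),wRR=(25,-58,115))
P=proj("wrist",[g(v,0) for v in T.values()]); print(dict(zip(T,P.round(0).tolist())))
c=P[:3].mean(0).astype(int); G=cv2.cvtColor(w,6); 
lo=P[:3].min(0).astype(int)-14; hi=P[:3].max(0).astype(int)+16; print(lo,hi)
for r in G[lo[1]:hi[1]:2,lo[0]:hi[0]:3]: print(" ".join(f"{v:3d}" for v in r))
import pickle; c1=pickle.load(open("w1.pkl","rb"));print("w1 pred",{k:cv2.projectPoints(g(v,0).reshape(1,1,3),c1["rvec"],c1["tvec"],c1["K"],None)[0].ravel().round(0).tolist() for k,v in T.items()})
E
```

```text
t: 28.8
{'piv': [330.0, 164.0], 'off': [315.0, 162.0], 'on': [346.0, 162.0], 'wFL': [251.0, 187.0], 'wRR': [417.0, 84.0]}
[301 147] [361 180]
104 105 107 107 110 105 104 101 105 106 112 101 106 101 107 108 104 109 102 107
103 106 105 107 105 107 105 104 107 103 104 103 104 105 106 101 103 105 103 105
104 105 104 108 105 108 106 108 101 112 142 132 101 106 103 107 109 102 106 107
107 106 107 107 104 107 103 105 160 177 170 175 159 103 108 108 100 106 101 102
102 103 105 104 103  99 107 127 167 166 165 168 170 162 104 106 104 103 103 108
104 105 106 106 106 106 100 172 170 169 166 169 169 171 105 107 106 103 104 105
107 106 101 104 103 102 107 171 172 166 166 172 159 148 155 160 112 100 103 105
103 105 105 110 107 108 168 166 171 170 164 154 148 144 154 157 158 106 106  99
104 106 106 103 106 104 172 163 170 165 158 145 143 144 155 157 156 103 104 108
 88  85  84  84  89  87 163 160 159 157 134 128 129 136 135 139 110  82  83  81
249 250 247 249 248 247 243 243 252 255 255 255 255 255 255 254 255 255 255 255
239 239 239 239 238 238 235 234 238 251 250 250 249 250 250 249 249 248 248 248
240 239 241 239 239 237 238 236 238 246 251 250 250 249 250 249 250 250 249 249
241 240 240 238 237 237 237 237 235 233 251 250 251 250 250 250 250 249 248 248
242 240 240 239 237 239 235 235 237 236 231 251 250 250 250 249 249 250 249 248
236 236 235 235 235 234 234 230 229 230 227 249 247 248 247 247 247 247 246 246
234 233 234 230 230 233 230 230 229 229 227 248 247 245 246 246 246 245 246 245
w1 pred {'piv': [333.0, 50.0], 'off': [346.0, 44.0], 'on': [322.0, 44.0], 'wFL': [400.0, 10.0], 'wRR': [275.0, 95.0]}
```

The lever now shows through the window leaning to the "on" side: its tip is at about column 347, against 346 predicted for fully flipped and 315 for off. The guard is shut.

```bash
python3 -c "
from station import manip
print(manip.sign_off())"
```

```text
the job is handed in; nothing more can be done
None
```

The test drive is armed: the guard was held at about 0.75 rad while the toggle was flipped fully right, it has dropped shut again, and the job was handed in at about 29 s with the arm clear.

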